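# Bring the ball dish round to the funnel, level

## Robot

A 7-joint arm with a two-finger parallel gripper is mounted at the origin on a cart in front of the work surface, level with it; the furniture and walls round the work are solid. World frame = base frame: x ahead of the robot, y to its left, z up, the work surface at z = 0. Lengths are in m, angles in rad, forces in N, time in s.
With the tool pointing down it reaches from about 0.425 to 0.925 m from the base axis. Payload 6.8 kg.
Tool frame: the origin (TCP) lies at the very end of the fingers, on their centre line; the grasp point (between the pads) lies bot.grip_point_offset behind it (bot.grip_point_offset is the distance from the TCP to the grasp point, in m); z points along the fingers, y is the line along which they close (so a half turn about z gives the same grasp; the last joint's range is limited). The gripper opens to 85 mm and grips with 20 to 120 N. Pads are 22 mm wide; open, the fingers measure 114 mm over their backs; the gripper's body (76 mm by 85 mm) begins 54 mm behind the grasp point. The pads swing forward as they close: fully open they stand 13 mm farther back than shut.
Start: joints at [1.173, 0.477, 0.022, 1.555, -0.011, 1.109, -0.083], TCP at [0.193, -0.647, 0.2] pointing down, gripper open.
Joint ranges: [-2.96, 2.96], [-0.34, 2.1], [-1.41, 1.46], [0.24, 2.44], [-1.37, 4.51], [0.17, 1.92], [-2.96, 2.96]. Speed limits (rad/s): [2.39, 2.39, 3.14, 3.14, 3.14, 3.14, 3.14].

## Interface

Orientations are given as a unit quaternion [w, x, y, z].
In Python, from station import bot, imaging gives the robot as it stands. The module is installed in compiled form; this text tells all that it offers.
- The arm moves only by the tool carry_out, never from a script. Its argument "targets" is one flat list of numbers, 5 for each row, row after row: the closure in counts, from 0 (fully open) to 255 (shut), then the shift along the world's x, y, z in mm, then the turn about the world's z in degrees. A call has 1 to 20 rows; each row shifts and turns the commanded pose from where the row before left it; what a row does not reach is not made up. A row lasts 1/10 s, in which the tool goes at most 50 mm and 8.59 degrees, less where a joint would pass 70% of its speed; a pose out of reach is approached as far as the arm can. A call is refused whole if a number of a shift passes 50 or a number of a turn 8.59, either way. A call with a gripper value outside its range is refused whole. The fingers move at their own pace and stop on an object; "newtons" is the grip in N (left out, the last holds). Time passes only in rows, so rows that do not move let the fingers close. It gives the time, the measured TCP pose, the force, the opening and the grip force at its end, in the units of the state.
- bot.get_obs(): the state, without advancing time (a new reading comes with each control period).
- imaging.read_camera(name): name is "scene" or "side" or "wrist"; returns a dict with "frame" (400x640x3 uint8, red, green, blue), "fov_y" (degrees; the focal length in pixels is half the picture's height over the tangent of half this angle, whatever the lens; pixels are square), "cx", "cy" (the principal point, pixels), "pose" (4x4, takes a point from camera to world coordinates); the wrist camera has in their place "tool_from_camera" (4x4, takes a point from camera to tool coordinates, whose origin is the TCP and whose axes are the flange's). Camera axes: x right, y up, looking along -z (the intrinsics and any distortion apply to the point x, -y, -z); pixel columns grow to the right and rows downward; lengths in m; the calibration is good to about 2 mm. A picture is of the moment at which its call begins: read the wrist's pose just before it. There is no depth.
- bot.hand_in(): hands the job in; it is judged then, once.
The state is a dict: "t": time; "q": joint angles; "joint_vel": joint speeds; "joint_torque": joint torques, N m; "eef_pos": TCP position; "tool_rot": TCP orientation; "contact_force": force on the tool from outside, world axes, zero at the start; "torque": the same for the moment, N m; "gripper_width": opening from 0.0 (shut) to 1.0 (fully open); "grasp_force": force on a finger pad.
Only numpy, scipy, OpenCV 4.12 (cv2) and the standard library are available. Lean on these libraries where they do the work, as an engineer would, in place of code of your own. Each camera call takes 0.05 s, during which the arm holds its last target. There are 200 camera calls.

## Task

The mill jar with the funnel is to get the loose ball from the dish, and you bring the dish into position. Lift the dish by its grip bar straight up off its wooden rest, turn it a quarter turn from the way it stood there, keeping it level so that the ball stays in the middle, and bring its pouring lip over the middle of the funnel's mouth, a few centimetres above it and without touching it. Do not tip it: finish while still holding the dish there, level and still, and leave the jar of granules where it is.

Things in the scene. Friction and masses are not known exactly. Their poses are not given: they have to be found in the camera images.
- dish: shallow dished round aluminium plate, 115 mm across, 19 mm high at the rim, with a pouring lip and a wire bail (6 mm wire, at y = +-62 mm) that carries a wooden grip bar over it; about 240 g. Origin at the centre of the underside of its foot (50 mm across); x towards the lip, z up. At the start it stands on the rest, lip roughly away from the robot
- dish_grip (a point): centre of the dish's wooden grip bar, where you take hold from above: bar 12 mm thick (along the dish's x), 90 mm long (along its y), 22 mm high. The point has the dish's axes. It lies 88 mm straight above the underside of the foot; 52 mm of clear space between the bar and the ball
- dish_seat (a point): middle of the dish's inner floor, where the ball lies: 81 mm straight below dish_grip and 7 mm above the underside of the foot; same axes. The floor is flat for 8 mm round it, then rises ever more steeply (7, 13, 21 degrees) to the rim
- dish_lip (a point): outer end of the dish's pouring lip, a 29 mm wide open spout: 78 mm out along the dish's x from dish_grip and 65 mm below it (23 mm above the underside of the foot); same axes
- ball_center (a point): centre of the loose steel ball, 18 mm across, 25 g, that lies in the dish and rolls freely; its axes turn with it
- rest: fixed wooden board 140 x 120 x 12 mm on which the dish stands, origin at the centre of its underside. Its axes are those of the dish at the start (x towards the lip), so it tells the way the dish stood. Four pegs 4 mm high stand round the dish's foot and two 23 mm high pins beside its lip: lift straight up clear of them
- mill_jar: fixed narrow clear jar, 52 mm across, on a grey foot 84 mm across, with a wide white funnel, 90 mm across its rim, in its neck; 122 mm high in all; origin at the centre of its underside, z up. It stands to the left or to the right of the rest
- funnel_mouth (a point): centre of the funnel's mouth, at the height of its rim, 122 mm above the bench. Keep the arm clear of two fixed things to the left: a microscope (x under 0.42 m, y 0.05 to 0.25 m, up to 0.32 m high) and a lamp's column over the bench (x 0.60 to 0.71 m, y 0.17 to 0.30 m, from 0.25 m up)
- granule_jar_mid (a point): centre, half-way up, of an open jar of grey granules with a spatula in it, 70 mm across, 92 mm high, on the other side of the rest from the jar with the funnel; no funnel; leave it alone

How it is judged:
On the way, in this order (a step that is already met when the one before it is completed fails the run):
1. the dish is lifted straight up, clear of its rest, with the ball in it (z of dish_seat in the frame of rest above 0.045 m and contact force between the fingers and dish above 0.5 N and distance between ball_center and dish_seat below 0.03 m and horizontal distance between dish_seat and rest below 0.04 m), for 0.1 s.
2. in the air, the dish is turned a quarter turn from the way it stood, level, with the ball in the middle (angle between the x axis of dish_grip and the x axis of rest, either way round above 1.32 rad and z of dish_seat in the frame of rest above 0.045 m and angle between dish_grip's own z axis and vertical below 0.12 rad and horizontal distance between ball_center and dish_seat below 0.02 m), for 0.2 s.
At the end, for the whole second after the job is handed in: dish held still, level (0.1 rad), a quarter turn (within 0.25 rad) from how it stood; lip end within 30 mm sideways of the funnel centre, 10 to 90 mm above its rim; ball within 16 mm of the dish middle; dish touches neither funnel nor rest; granule jar within 30 mm of its place (horizontal distance between dish_lip and funnel_mouth below 0.03 m and z of dish_lip in the frame of funnel_mouth between 0.01 and 0.09 m and angle between the x axis of dish_grip and the x axis of rest, either way round above 1.32 rad and angle between dish_grip's own z axis and vertical below 0.1 rad and horizontal distance between ball_center and dish_seat below 0.016 m and distance between ball_center and dish_seat below 0.02 m and linear speed of dish below 0.02 m/s and contact force between the fingers and dish above 0.5 N and contact force between dish and mill_jar below 0.1 N and contact force between dish and rest below 0.1 N and distance of granule_jar_mid from where it was at the start of the episode below 0.03 m); the arm keeps its last pose, push and grip.
It fails at once if the ball rolls more than 35 mm from the middle of the dish (horizontal distance between ball_center and dish_seat above 0.035 m).
It fails at once if the dish tips by more than 0.25 rad (angle between dish_grip's own z axis and vertical above 0.25 rad).
It fails at once if the dish strikes the funnel (contact force between dish and mill_jar above 3 N).
It fails at once if the granule jar is knocked away (distance of granule_jar_mid from where it was at the start of the episode above 0.03 m).
It also fails if it takes over 48 s, if anything falls off the work surface, if the arm or the gripper's body presses on something with over 40 N, if the wrist force passes 120 N, or if a joint passes its speed limit or range.

## Working session

There is one attempt and no reset: what is moved stays moved. The work goes in short steps, Python scripts to look and compute and a tool call to move; the robot and the scene stay as the last step left them, time stands still between calls to the robot, and variables do not carry over. Pictures are saved under pics/ and viewed, at most 10 in all, crops included, and the job is handed in when it is done.

Besides the shell and the picture viewer there is one more tool, called after "Call:" in YAML: its name, and indented under it one key for each argument. carry_out: Moves the arm, as the interface text tells. Its arguments: {"type":"object","properties":{"targets":{"type":"array","items":{"type":"number"}},"newtons":{"type":"number"}},"required":["targets"]}

```bash
mkdir -p pics; cat > h.py <<'E'
import numpy as np, cv2
from station import bot, imaging
def K(c):
    h,w=c["frame"].shape[:2]; f=h/2/np.tan(np.radians(c["fov_y"])/2); return f
def ray(c,u,v,pose=None):
    P=c["pose"] if pose is None else pose; f=K(c)
    d=P[:3,:3]@np.array([(u-c["cx"])/f,-(v-c["cy"])/f,-1]); return P[:3,3],d
def onplane(c,u,v,z,pose=None):
    o,d=ray(c,u,v,pose); return o+d*(z-o[2])/d[2]
def proj(c,p,pose=None):
    P=c["pose"] if pose is None else pose; q=P[:3,:3].T@(np.array(p)-P[:3,3]); f=K(c)
    return c["cx"]+f*q[0]/-q[2], c["cy"]-f*q[1]/-q[2]
def tri(c1,p1,c2,p2):
    (a,d),(b,e)=ray(c1,*p1),ray(c2,*p2)
    s=np.linalg.lstsq(np.c_[d,-e],b-a,rcond=None)[0]
    x,y=a+d*s[0],b+e*s[1]; return (x+y)/2,np.linalg.norm(x-y)
E
python3 - <<'E'
from h import *
o=bot.get_obs(); print(o, bot.grip_point_offset)
for n in("scene","side"):
    c=imaging.read_camera(n); cv2.imwrite(f"pics/{n}.png",c["frame"][:,:,::-1]); print(n,[k for k in c],c["fov_y"],c["cx"],c["cy"],c["pose"].round(3).tolist(),{k:v for k,v in c.items() if k not in("frame","pose")})
E
```

```text
{'t': 0.0, 'q': array([ 1.17290227,  0.4778417 ,  0.02231922,  1.55644325, -0.01148955,
        1.10928472, -0.08309765]), 'joint_vel': array([ 9.81592392e-05,  1.24549949e-03, -1.17040426e-03, -1.20944080e-03,
        1.09025151e-04,  6.46544315e-05,  3.31179633e-03]), 'joint_torque': array([-1.73282137e-04, -5.96441174e+01,  1.60821129e+00, -2.81191742e+01,
        1.24190966e-02,  9.27463872e-03, -2.79118893e-06]), 'eef_pos': array([ 0.19269163, -0.64623929,  0.19870094]), 'tool_rot': array([-9.02246802e-04,  9.89516969e-01,  1.44413689e-01, -2.01739510e-04]), 'contact_force': array([-0.72966873,  0.08211892,  0.29327618]), 'torque': array([ 0.00871779, -0.00914174,  0.01770399]), 'grasp_force': 0.0, 'gripper_width': 0.9983941146205279} 0.0187
scene ['frame', 'fov_y', 'cx', 'cy', 'pose'] 49.832377680390465 320.99543561092884 206.56181525754369 [[-0.748, 0.498, -0.439, 0.187], [-0.664, -0.57, 0.484, 0.332], [-0.009, 0.653, 0.757, 0.801], [0.0, 0.0, 0.0, 1.0]] {'fov_y': 49.832377680390465, 'cx': 320.99543561092884, 'cy': 206.56181525754369}
side ['frame', 'fov_y', 'cx', 'cy', 'pose'] 51.0049353589505 317.94331324124664 200.00681101140137 [[0.923, 0.154, -0.354, 0.279], [-0.385, 0.322, -0.865, -0.855], [-0.019, 0.934, 0.356, 0.415], [0.0, 0.0, 0.0, 1.0]] {'fov_y': 51.0049353589505, 'cx': 317.94331324124664, 'cy': 200.00681101140137}
```

View pics/scene.png

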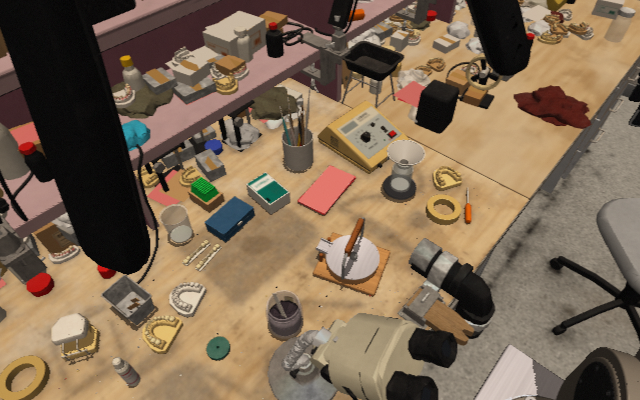

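View pics/side.png

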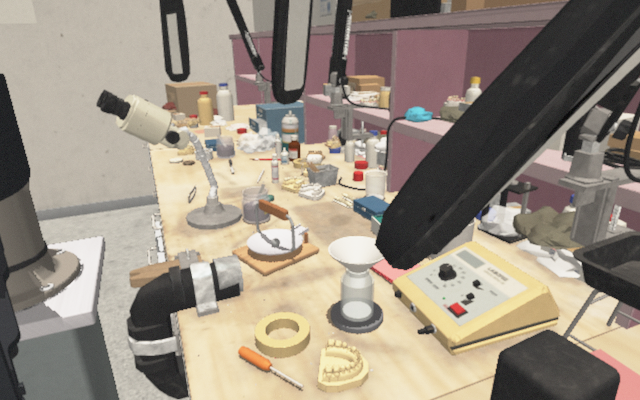

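The scene view shows the dish on its rest near (350,258), with the bar at (355,237), the lip at (322,246), and the funnel at (407,152). The side view shows the bar at (273,209) and the funnel at (357,250). I'll enlarge both.

```bash
python3 - <<'E'
from h import *
a=cv2.imread("pics/scene.png")[210:300,300:400]; b=cv2.imread("pics/side.png")[190:340,225:400]
A=cv2.resize(a,None,fx=4,fy=4,interpolation=cv2.INTER_CUBIC); B=cv2.resize(b,None,fx=2.2,fy=2.2,interpolation=cv2.INTER_CUBIC)
im=np.zeros((max(A.shape[0],B.shape[0]),A.shape[1]+B.shape[1],3),np.uint8); im[:A.shape[0],:A.shape[1]]=A; im[:B.shape[0],A.shape[1]:]=B
cv2.imwrite("pics/crop.png",im); print(im.shape)
S=imaging.read_camera("scene"); D=imaging.read_camera("side")
print("bar",tri(S,(355,237),D,(273,209)))
print("lipzone",onplane(S,322,246,.035),"funnel",onplane(S,407,150,.122),onplane(D,357,250,.122),tri(S,(407,152),D,(357,250)))
print("rest corners",[onplane(S,*p,.012).round(3).tolist() for p in((328,233),(390,246),(375,291),(314,275))])
print("gran",onplane(S,284,300,.092),onplane(D,256,192,.092))
E
```

```text
(360, 785, 3)
bar (array([ 0.48887993, -0.10102638,  0.10001207]), np.float64(0.0028300849707172887))
lipzone [ 0.55393537 -0.07429556  0.035     ] funnel [ 0.54505177 -0.36549641  0.122     ] [ 0.54183892 -0.36249818  0.122     ] (array([ 0.54218067, -0.3610923 ,  0.12094477]), np.float64(0.0009160560423116112))
rest corners [[0.579, -0.123, 0.012], [0.451, -0.187, 0.012], [0.407, -0.073, 0.012], [0.528, -0.019, 0.012]]
gran [0.49866087 0.09257143 0.092     ] [0.49089688 0.03626396 0.092     ]
```

View pics/crop.png

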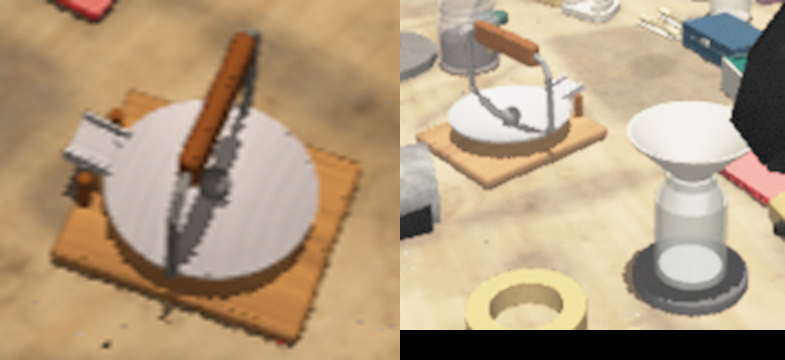

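Call:
carry_out:
  targets: [0,10,18,25,4,0,20,37,25,7,0,20,37,25,7,0,20,37,25,7,0,20,37,0,7,0,20,37,0,7,0,20,37,0,7,0,20,37,0,7,0,20,37,0,7,0,20,37,0,7,0,20,37,0,7,0,20,37,0,7,0,20,37,0,7,0,20,37,0,7,0,16,28,0,3,0,10,18,0,0,0,0,0,0,0,0,0,0,0,0]

```text
t: 2.0
eef_pos: [0.4886, -0.1021, 0.2995]
tool_rot: [-0.0, 0.54, 0.842, -0.0]
contact_force: [0.1, -0.6, -0.4]
gripper_width: 0.997
grasp_force: 0.0
```

```bash
cat >> h.py <<'E'
from scipy.spatial.transform import Rotation as R
def toolT():
    o=bot.get_obs(); T=np.eye(4); q=o["tool_rot"]; T[:3,:3]=R.from_quat(q[[1,2,3,0]]).as_matrix(); T[:3,3]=o["eef_pos"]; return T,o
E
python3 - <<'E'
from h import *
T,o=toolT(); c=imaging.read_camera("wrist"); P=T@c["tool_from_camera"]
cv2.imwrite("pics/w1.png",c["frame"][:,:,::-1]); np.save("P1.npy",P)
print(o["t"],o["eef_pos"],np.degrees(np.arctan2(T[1,1],T[0,1])),T[:3,2],o["q"].round(2),c["fov_y"],c["cx"],c["cy"],{k for k in c})
yaw=np.radians(25)
g=np.array([.489,-.101,.1]); print(proj(c,g,P),proj(c,g+[-.045*np.sin(yaw),.045*np.cos(yaw),0],P),P.round(3))
E
```

```text
2.0 [ 0.4886385  -0.10205689  0.29949869] 24.634279773208515 [-6.13054144e-04 -2.36929858e-04 -9.99999784e-01] [ 0.61  0.14 -0.58  1.8   0.08  1.22  0.43] 65.70296554073174 314.6144381134016 194.3590749806511 {'fov_y', 'cy', 'frame', 'tool_from_camera', 'cx'}
(np.float64(315.7314266746592), np.float64(163.58743189103487)) (np.float64(315.51815964447263), np.float64(126.12940774198984)) [[ 0.909 -0.399 -0.12   0.457]
 [ 0.417  0.87   0.263 -0.034]
 [-0.001 -0.289  0.957  0.475]
 [ 0.     0.     0.     1.   ]]
```

View pics/w1.png

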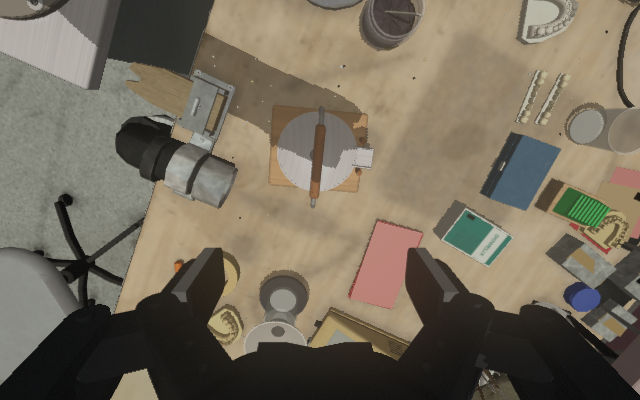

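The wrist view shows the bar from about (320,124) to (316,196) and the lip at (363,158). The bar is close to the predicted position.

```bash
python3 - <<'E'
from h import *
P=np.load("P1.npy"); c=imaging.read_camera("wrist"); f=cv2.cvtColor(c["frame"],cv2.COLOR_RGB2HSV)
x=f[160,318]; print(x,f[110,285],f[160,340])
m=((f[...,0]<14)&(f[...,1]>130)&(f[...,2]>50)).astype(np.uint8); m[:,:300]=0;m[:,335:]=0;m[:115]=0;m[205:]=0
n,l,s,ce=cv2.connectedComponentsWithStats(m); i=1+np.argmax(s[1:,4]); print(s[i],ce[i])
pts=np.argwhere(l==i)[:,::-1]; w=np.array([onplane(c,*p,.111,P)[:2] for p in pts])
rc=cv2.minAreaRect((w*1000).astype(np.float32)); print(rc)
u,S,V=np.linalg.svd(w-w.mean(0)); print(w.mean(0),V[0],np.degrees(np.arctan2(-V[0,0],V[0,1])))
lip=onplane(c,372,158,.035,P); print("lip",lip,"bail ends mid",(onplane(c,322,107,.1,P)+onplane(c,313,207,.1,P))/2)
r=np.array([onplane(c,*p,.012,P)[:2] for p in((273,107),(270,186),(358,192),(368,112))]); print(r.round(3).tolist(),r.mean(0))
E
```

```text
[ 12 114  98] [ 16 112 105] [ 16  19 179]
[312 181   7  16  77] [315.03896104 189.35064935]
((500.1683654785156, -127.46983337402344), (7.34761381149292, 19.000198364257812), 24.478853225708008)
[ 0.50062419 -0.12838884] [ 0.38736348 -0.92192707] -157.2094531534993
lip [ 0.56431946 -0.07160697  0.035     ] bail ends mid [ 0.48853794 -0.09543908  0.1       ]
[[0.406, -0.067], [0.447, -0.178], [0.575, -0.13], [0.533, -0.017]] [ 0.49033195 -0.09796476]
```

```bash
python3 - <<'E'
from h import *
P=np.load("P1.npy"); im=cv2.imread("pics/w1.png"); c=imaging.read_camera("wrist"); f=cv2.cvtColor(im,cv2.COLOR_BGR2HSV)
m=((f[...,0]<20)&(f[...,1]>90)).astype(np.uint8); m[:,:305]=0;m[:,332:]=0;m[:122]=0;m[188:]=0
n,l,s,ce=cv2.connectedComponentsWithStats(m); i=1+np.argmax(s[1:,4]); print(s[i],ce[i])
for v in range(124,200,8): print(v,''.join('#' if k else '.' for k in m[v,305:332]))
pts=np.argwhere(l==i)[:,::-1]
vx,vy,x0,y0=cv2.fitLine(pts.astype(np.float32),cv2.DIST_HUBER,0,.01,.01).ravel()
A=[onplane(c,x0+vx/vy*(v-y0),v,.108,P) for v in(124,160,196)]; d=A[0]-A[2]; print(A,np.linalg.norm(d),np.degrees(np.arctan2(-d[0],d[1])))
E
```

```text
[311 124  15  64 572] [317.63111888 155.51048951]
124 .............#.............
132 ...........#########.......
140 ..........#########........
148 .........#########.........
156 ........##########.........
164 ........#########..........
172 .......#########...........
180 ......#########............
188 ...........................
196 ...........................
[array([ 0.47404925, -0.05502434,  0.108     ]), array([ 0.48808556, -0.09490066,  0.108     ]), array([ 0.50310884, -0.13758089,  0.108     ])] 0.087521672360025 19.391874840002036
```

Call:
carry_out:
  targets: [0,0,5,-15,-4,0,0,1,-30,0,0,0,0,-35,0,0,0,0,-35,0,0,0,0,-35,0,0,0,0,-30,0,0,0,0,-20,0,0,0,0,-10,0,0,0,0,-8,0,0,0,0,0,0,0,0,0,0,0]
  newtons: 40

```text
t: 3.25
eef_pos: [0.4896, -0.0961, 0.0825]
tool_rot: [0.001, 0.569, 0.822, 0.0]
contact_force: [0.0, 0.5, 0.2]
gripper_width: 1.002
grasp_force: 0.0
```

```bash
python3 - <<'E'
from h import *
T,o=toolT(); c=imaging.read_camera("wrist"); s=imaging.read_camera("side")["frame"][150:280,200:360]
a=c["frame"][:,:,::-1]; b=cv2.resize(s,None,fx=2,fy=2)[:,:,::-1]; im=np.zeros((560,800,3),np.uint8)
im[:300,:480]=cv2.resize(a,(480,300)); im[300:,:320]=b; cv2.imwrite("pics/w2.png",im); print(o["eef_pos"],o["contact_force"])
E
```

```text
[ 0.48955498 -0.09613573  0.08250486] [0.0410316  0.48169827 0.20670506]
```

View pics/w2.png

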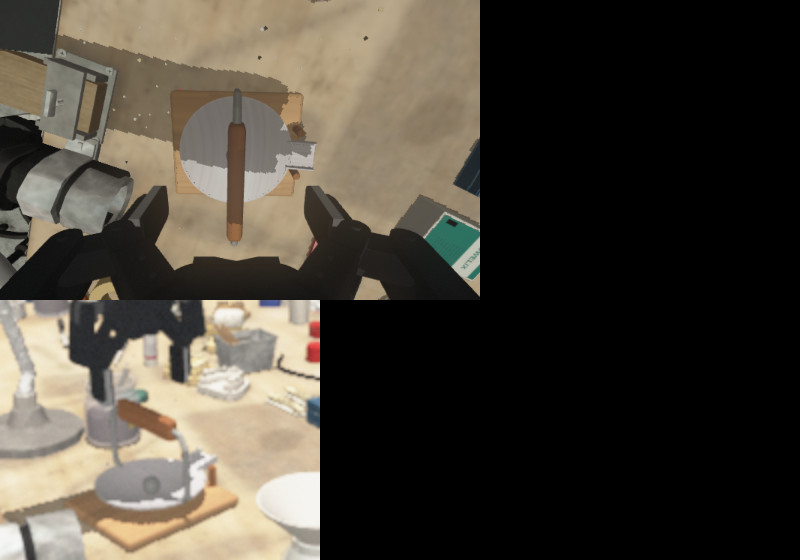

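The wrist view shows the bar midway between the fingers. In the side view the fingertips look a little high, so I'll check that by projection.

```bash
python3 - <<'E'
from h import *
T,o=toolT(); s=imaging.read_camera("side"); w=imaging.read_camera("wrist"); P=T@w["tool_from_camera"]
k=lambda p:[((p[0]-200)*2),(p[1]-150)*2+300]
for z in(0,-.013,-.0187,-.03):
  for y in(-.0425,0,.0425):
    p=(T@[0,y,z,1])[:3]; print(z,y,p.round(3),"sidecrop",np.round(k(proj(s,p))),"wristcrop",np.round(np.array(proj(w,p,P))*.75))
print(tri(s,(273.5,210),s|{"pose":P,"fov_y":w["fov_y"],"cx":w["cx"],"cy":w["cy"]},(236/.75,180/.75)))
E
```

```text
0 -0.0425 [ 0.45  -0.111  0.083] sidecrop [111. 445.] wristcrop [184. 171.]
0 0 [ 0.49  -0.096  0.083] sidecrop [145. 433.] wristcrop [237. 171.]
0 0.0425 [ 0.529 -0.081  0.083] sidecrop [178. 421.] wristcrop [289. 171.]
-0.013 -0.0425 [ 0.45  -0.111  0.096] sidecrop [110. 433.] wristcrop [181. 178.]
-0.013 0 [ 0.49  -0.096  0.096] sidecrop [144. 421.] wristcrop [237. 178.]
-0.013 0.0425 [ 0.529 -0.081  0.096] sidecrop [177. 410.] wristcrop [292. 178.]
-0.0187 -0.0425 [ 0.45  -0.111  0.101] sidecrop [109. 427.] wristcrop [179. 181.]
-0.0187 0 [ 0.49  -0.096  0.101] sidecrop [144. 416.] wristcrop [237. 181.]
-0.0187 0.0425 [ 0.529 -0.081  0.101] sidecrop [177. 405.] wristcrop [294. 181.]
-0.03 -0.0425 [ 0.45  -0.111  0.113] sidecrop [108. 417.] wristcrop [175. 188.]
-0.03 0 [ 0.49  -0.096  0.113] sidecrop [143. 405.] wristcrop [237. 188.]
-0.03 0.0425 [ 0.529 -0.081  0.113] sidecrop [176. 394.] wristcrop [298. 188.]
(array([ 0.49086429, -0.09773634,  0.09669292]), np.float64(0.0022800828677766536))
```

Call:
carry_out:
  targets: [150,0,0,0,0,150,0,0,0,0,150,0,0,0,0,150,0,0,0,0]

```text
t: 3.85
eef_pos: [0.4889, -0.0959, 0.0817]
tool_rot: [-0.0, 0.569, 0.822, -0.0]
contact_force: [-0.3, 0.1, -0.6]
gripper_width: 0.417
grasp_force: 0.0
```

```bash
python3 - <<'E'
from h import *
a=imaging.read_camera("wrist")["frame"][160:360,150:490,::-1]; b=imaging.read_camera("side")["frame"][160:260,220:340,::-1]
b=cv2.resize(b,None,fx=3.7,fy=3.7,interpolation=cv2.INTER_CUBIC); im=np.zeros((370,790,3),np.uint8); im[:200,:340]=a; im[:370,340:784]=b
cv2.imwrite("pics/w3.png",im)
E
```

```text
(no output)
```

View pics/w3.png

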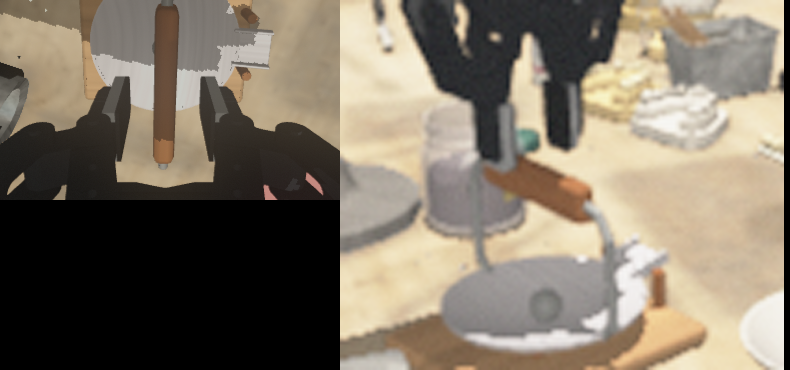

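The fingertips seem to end above the bar, at z around 0.115. I'll triangulate them from both views before closing.

```bash
python3 - <<'E'
from h import *
T,o=toolT(); s=imaging.read_camera("side"); w=imaging.read_camera("wrist"); w=dict(w,pose=T@w["tool_from_camera"])
sd=lambda u,v:((u-340)/3.7+220,v/3.7+160)
for a,b in(((355,238),(563,147)),((274,238),(503,165)),((318,240),(537,188))): print(tri(w,a,s,sd(*b)))
print("bar near end",tri(w,(314,328),s,sd(590,212)))
E
```

```text
(array([ 0.50874832, -0.08335528,  0.11000207]), np.float64(0.005944553236321189))
(array([ 0.46986047, -0.09747103,  0.11145914]), np.float64(0.007007739159995332))
(array([ 0.49121201, -0.09701936,  0.0948638 ]), np.float64(0.0007237036322904761))
bar near end (array([ 0.50634185, -0.14967848,  0.09955832]), np.float64(0.0042769579625914775))
```

Call:
carry_out:
  targets: [150,0,0,-8,0,150,0,0,-7,0,230,0,0,0,0,255,0,0,0,0,255,0,0,0,0,255,0,0,0,0,255,0,0,0,0,255,0,0,0,0]

```text
t: 4.85
eef_pos: [0.4888, -0.0959, 0.0667]
tool_rot: [-0.0, 0.569, 0.822, -0.0]
contact_force: [0.4, 0.6, -3.5]
gripper_width: 0.124
grasp_force: 41.6
```

```bash
python3 - <<'E'
from h import *
a=imaging.read_camera("wrist")["frame"][160:360,150:490,::-1]; b=imaging.read_camera("side")["frame"][160:260,220:340,::-1]
b=cv2.resize(b,None,fx=3.7,fy=3.7,interpolation=cv2.INTER_CUBIC); im=np.zeros((370,790,3),np.uint8); im[:200,:340]=a; im[:370,340:784]=b
cv2.imwrite("pics/w4.png",im); o=bot.get_obs(); print(o["t"],o["contact_force"],o["torque"],o["gripper_width"]*85,o["grasp_force"])
E
```

```text
4.95 [ 0.09560942  0.58082225 -2.26437809] [-0.00592006  0.02689013  0.04295555] 10.637122298890157 41.609530448913574
```

View pics/w4.png

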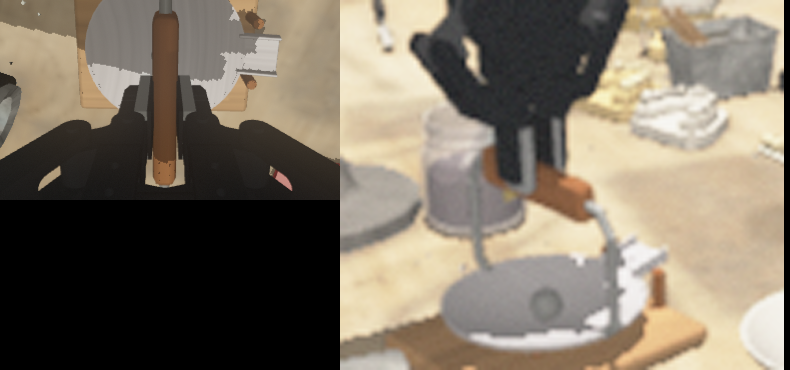

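The bar is now well held between the pads. The measured opening is 10.6 mm against the 12 mm bar, at 41 N. Lifting straight up.

Call:
carry_out:
  targets: [255,0,0,0,0,255,0,0,2,0,255,0,0,4,0,255,0,0,7,0,255,0,0,10,0,255,0,0,13,0,255,0,0,15,0,255,0,0,16,0,255,0,0,16,0,255,0,0,15,0,255,0,0,13,0,255,0,0,11,0,255,0,0,8,0,255,0,0,6,0,255,0,0,3,0,255,0,0,1,0,255,0,0,0,0,255,0,0,0,0,255,0,0,0,0]
  newtons: 70

```text
t: 6.85
eef_pos: [0.4886, -0.0958, 0.2063]
tool_rot: [-0.0, 0.569, 0.822, -0.0]
contact_force: [-0.1, 0.9, -3.1]
gripper_width: 0.113
grasp_force: 73.7
```

```bash
python3 - <<'E'
from h import *
a=imaging.read_camera("scene")["frame"][150:300,270:470,::-1]; b=imaging.read_camera("side")["frame"][100:280,200:400,::-1]
im=np.zeros((360,800,3),np.uint8); im[:300,:400]=cv2.resize(a,(400,300)); im[:360,400:]=cv2.resize(b,(400,360))
cv2.imwrite("pics/w5.png",im); o=bot.get_obs(); print(o["t"],o["eef_pos"],o["contact_force"],o["torque"],o["gripper_width"]*85,o["grasp_force"])
E
```

```text
6.95 [ 0.48874382 -0.09582968  0.20644008] [-0.16790526  0.45998519 -2.5833011 ] [0.00187473 0.00252241 0.00870703] 9.63422311550473 73.69832038879395
```

View pics/w5.png

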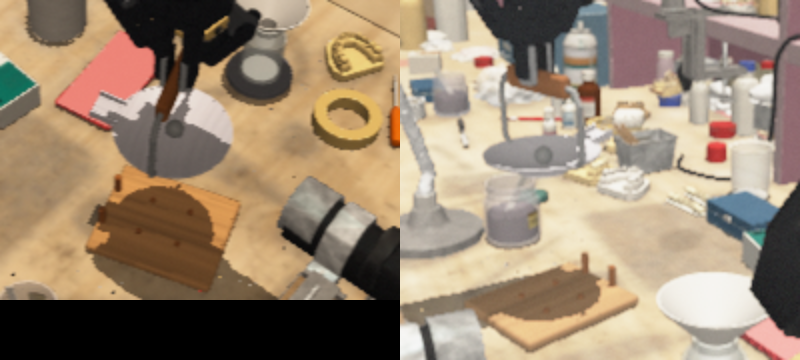

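The dish is clear of the rest and level, with the ball near its middle. Next is the quarter turn clockwise.

Call:
carry_out:
  targets: [255,0,0,0,-1,255,0,0,0,-3,255,0,0,0,-5,255,0,0,0,-6,255,0,0,0,-7,255,0,0,0,-7,255,0,0,0,-7,255,0,0,0,-7,255,0,0,0,-7,255,0,0,0,-7,255,0,0,0,-7,255,0,0,0,-7,255,0,0,0,-6,255,0,0,0,-5,255,0,0,0,-4,255,0,0,0,-3,255,0,0,0,-1,255,0,0,0,0,255,0,0,0,0,255,0,0,0,0]

```text
t: 8.95
eef_pos: [0.4889, -0.0959, 0.2067]
tool_rot: [-0.0, 0.984, 0.179, 0.0]
contact_force: [0.7, -0.8, -2.3]
gripper_width: 0.115
grasp_force: 73.6
```

```bash
python3 - <<'E'
from h import *
T,o=toolT(); print(o["t"],o["eef_pos"],np.degrees(np.arctan2(T[1,1],T[0,1])),T[:3,2],o["q"].round(2))
yaw=np.arctan2(T[1,1],T[0,1]); lip=o["eef_pos"][:2]+.078*np.array([np.cos(yaw),np.sin(yaw)]); print("lip",lip,"go",np.array([.542,-.362])-lip)
a=imaging.read_camera("scene")["frame"][100:300,270:470,::-1]; b=imaging.read_camera("side")["frame"][100:280,200:400,::-1]
im=np.zeros((400,800,3),np.uint8); im[:400,:400]=cv2.resize(a,(400,400)); im[:360,400:]=cv2.resize(b,(400,360))
cv2.imwrite("pics/w6.png",im)
E
```

```text
8.95 [ 0.48889918 -0.09587359  0.20668844] -69.36751133743807 [ 1.82320739e-05  1.13345545e-05 -1.00000000e+00] [ 0.39  0.2  -0.37  1.94  0.09  1.01 -1.22]
lip [ 0.51638423 -0.16887066] go [ 0.02561577 -0.19312934]
```

View pics/w6.png

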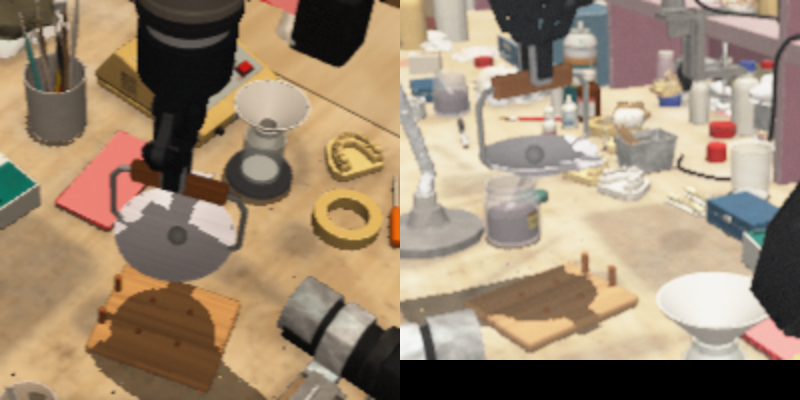

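Call:
carry_out:
  targets: [255,0,-1,0,0,255,0,-1,0,0,255,0,-2,0,0,255,0,-3,0,0,255,0,-4,0,0,255,1,-5,0,0,255,1,-6,0,0,255,1,-7,0,0,255,1,-8,0,0,255,1,-9,0,0,255,1,-9,0,0,255,1,-10,0,0,255,2,-10,0,0,255,2,-11,0,0,255,2,-11,0,0]

```text
t: 10.55
eef_pos: [0.5021, -0.1939, 0.2067]
tool_rot: [0.0, 0.984, 0.179, 0.0]
contact_force: [-0.4, -0.4, -2.5]
gripper_width: 0.118
grasp_force: 73.7
```

Call:
carry_out:
  targets: [255,2,-11,0,0,255,2,-11,0,0,255,2,-10,0,0,255,1,-10,0,0,255,1,-9,0,0,255,1,-9,0,0,255,1,-8,0,0,255,1,-7,0,0,255,1,-6,0,0,255,1,-5,0,0,255,0,-4,0,0,255,0,-3,0,0,255,0,-2,0,0,255,0,-1,0,0,255,0,0,0,0,255,0,0,0,0,255,0,0,0,0,255,0,0,0,0]

```text
t: 12.35
eef_pos: [0.5149, -0.2887, 0.2067]
tool_rot: [-0.0, 0.984, 0.179, 0.0]
contact_force: [-0.1, -0.6, -2.4]
gripper_width: 0.114
grasp_force: 73.7
```

```bash
python3 - <<'E'
from h import *
T,o=toolT(); yaw=np.arctan2(T[1,1],T[0,1]); p=o["eef_pos"]; l=p+np.array([.078*np.cos(yaw),.078*np.sin(yaw),-.032]); 
S=imaging.read_camera("scene");D=imaging.read_camera("side")
print(o["t"],p,np.degrees(yaw),"lip est",l,o["grasp_force"],"px scene",np.array(proj(S,l))-[340,80],"side",np.array(proj(D,l))-[260,150])
a=S["frame"][80:230,340:480,::-1]; b=D["frame"][130:280,260:410,::-1]
im=np.zeros((400,800,3),np.uint8); im[:400,:373]=cv2.resize(a,(373,400)); im[:400,400:]=cv2.resize(b,(400,400))
cv2.imwrite("pics/w7.png",im)
E
```

```text
12.35 [ 0.51492284 -0.28874309  0.20672054] -69.38706749887457 lip est [ 0.54238297 -0.36174954  0.17472054] 73.67065072059631 px scene [70.3948566  53.67390006] side [97.61633886 67.13196144]
```

View pics/w7.png

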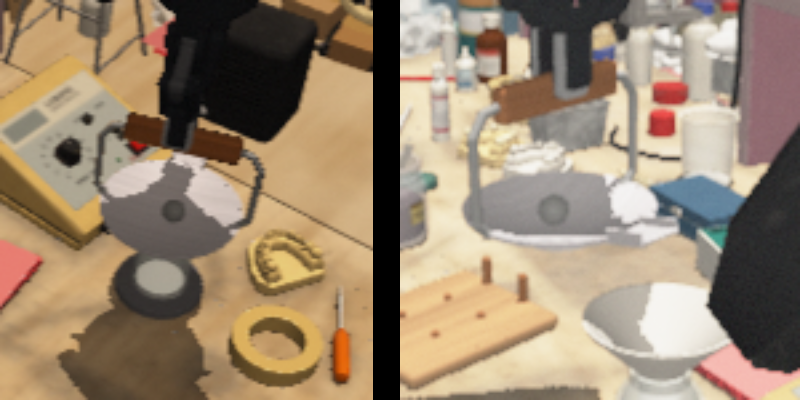

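The lip end is at about (655,232) in the side crop, where the projection puts it (660,232). That is over the funnel centre and about 5 cm above its rim, with the ball in the middle. Handing in.

```bash
python3 -c "
from station import bot; print(bot.hand_in())"
```

```text
the job is handed in; nothing more can be done
None
```

The job is handed in, with no verdict returned. The dish is held level and still, a quarter turn from how it stood, its lip over the centre of the funnel's mouth and about 5 cm above the rim, and the ball is in the middle.

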